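Lock an orbital shaker for transport by feeling its pin into the hidden hole

TASK

The shaker has to be locked for transport: take the locking pin out of its stand, put it down through the round window in the shaker's deck and feel about gently on the drive plate inside until the pin drops into the hidden hole. Push it fully home, let go and leave it standing there; never force it, and leave the bottle, flask and petri dish alone.

Things in the scene. Friction and masses are not known exactly. Their poses are not given: they have to be found in the camera images.
- lock_pin: Loose locking pin, about 80 g: round steel shank, 10 mm diameter, 74 mm long, tip slightly chamfered, under an orange cylindrical knob of 26 mm diameter and 22 mm height. Origin: centre of the shank's lower tip; z along the pin; the knob runs from z = 74 to 96 mm (hold it at about 85 mm). It starts upright in the stand. Round: yaw means nothing.
- pin_stand: Fixed grey block, 46 x 46 mm, 40 mm high, on a black rubber foot 62 x 62 mm. Origin: centre of its underside, z up. In its middle an upright hole of 13 mm diameter, open at the top (z = 40 mm), floor at z = 10 mm, in which the pin stands loosely. It is left or right of the shaker.
- shaker: Fixed white orbital shaker, its platform taken off, 160 mm (x) by 150 mm (y), deck at z = 70 mm; front panel with dials on its -x side. Stubs at the deck's corners (62 and 57 mm from the middle) reach z = 81 mm. Origin: centre of its underside, z up. In the middle of the deck is a round black window; pressing the pin on it or in it with more than 25 N is too much.
- window (a point): Centre of the deck's round window, at the height of the bezel's rim (74 mm above the shaker's underside). Window 36 mm inner diameter, black bezel 47 mm across. Fully home, the knob's underside is 20 mm above this rim; with the pin resting on the plate beside the hole it is 40 mm above.
- reagent_bottle: Loose clear stoppered reagent bottle with blue liquid and label, 56 mm diameter, 123 mm high; a bystander, on the other side of the shaker from the stand. Origin at the centre of its underside.
- flask: Loose conical flask with pink liquid, 65 mm diameter, 107 mm high; a bystander near the bench's front edge. Origin at the centre of its underside.
- petri: Loose pink petri dish, 60 mm diameter, 15 mm high; a bystander near the bench's front edge. Origin at the centre of its underside.
- plate (a point): Point on the window's axis in the top face of the flat black drive plate below it (34 mm under the rim). The plate has one upright blind hole, 12.6 mm diameter, 1 mm chamfer, 20 mm deep. Its axis lies 3 to 8 mm from this point in any direction, unmeasured, hardly visible (black on black). The plate stays put sideways; downward it yields up to 5 mm on springs, 1 N + 2 N/mm, then is hard; springs back.
There are look-alikes about, which are no part of the job. Leave any blue or purple look-alike of the pin_stand alone.

How it is judged:
By the outcome, as a careful person would: the job done as asked, in the order asked, and still so for the second after the job is handed in, with the robot touching nothing.
It also fails if it takes over 72 s, if anything falls off the work surface, if the arm or the gripper's body presses on something with over 40 N, if the wrist force passes 120 N, or if a joint passes its speed limit or range.

ROBOT

A 6-joint arm with a two-finger parallel gripper is mounted at the origin on a cart in front of the work surface, level with it; the furniture and walls round the work are solid. World frame = base frame: x ahead of the robot, y to its left, z up, the work surface at z = 0. Lengths are in mm, angles in rad, forces in N, time in s.
With the tool pointing down it reaches from about 250 to 850 mm from the base axis. Payload 12.5 kg.
Tool frame: the origin (TCP) lies midway between the tips of the shut fingers; the grasp point (between the pads) lies 19 mm behind it (env.grip_point_offset is the distance from the TCP to the grasp point, in mm); y points along the fingers, z is the direction in which the jaws open and shut, and the axes are right-handed (so a half turn about y gives the same grasp; the last joint's range is limited). The gripper opens to 93 mm and grips with 3 to 60 N. Pads are 15 mm wide; open, the fingers measure 128 mm over their backs; the gripper's body (75 mm by 188 mm) begins 65 mm behind the grasp point.
Start: joints at [-1.238, 0.351, 1.652, -0, 1.139, -0.085], TCP at [223.18, -502.668, 218.633] pointing down, gripper open.
Joint ranges: [-2.75, 2.75], [-0.79, 2.1], [0.01, 2.65], [-1.57, 4.71], [0.07, 3.14], [-2.87, 2.87]. Speed limits (rad/s): [2.22, 2.22, 2.79, 3.14, 3.14, 3.14].

INTERFACE

Orientations are given as a rotation vector (axis times angle).
In Python, from cell import env, vision, sign_off gives the robot as it stands. The module is installed in compiled form; this text tells all that it offers.
- The arm moves only by the tool step_arm, never from a script. Its arguments are lists of equal length, an entry for each row: "travel": the shift along the world's x, y, z in units of 0.12 m (1.0 is 0.12 m), a list of three; "rotation": the turn, a rotation vector about the world's x, y, z in units of 180 degrees (1.0 is 180 degrees), a list of three; "hand": the opening, from 0 (shut) to 1 (fully open). In form: {"travel": [[x, y, z], ...], "rotation": [[rx, ry, rz], ...], "hand": [hand, ...]}. A call has 1 to 5 rows; each row is the pose to reach, as a shift and turn from the pose commanded when the call began, turning the shorter way round; what a row does not reach only later rows make up. A row lasts 1/12 s, in which the tool goes at most 41.7 mm and 7.16 degrees, less where a joint would pass 70% of its speed; a pose out of reach is approached as far as the arm can. A call with a number of a shift or a turn outside -1 to 1 is refused whole. A call with a gripper value outside its range is refused whole. The fingers move at their own pace and stop on an object; "newtons" is the grip in N (left out, the last holds). Time passes only in rows, so rows that repeat a pose let the fingers close. It gives the time, the measured TCP pose, the force and the opening at its end, in the units of the state.
- env.get_obs(): the state, without advancing time (a new reading comes with each control period).
- vision.capture(name): name is "scene" or "top"; returns the picture (480x640x3 uint8, red, green, blue); there is no depth.
- vision.get_calibration(name): a dict with "K" (3x3 intrinsics, pixels), "R" (3x3) and "t" (3): a world point X has camera coordinates R X + t. Camera axes: x right, y down, z forward; pixel columns grow to the right and rows downward; lengths in mm; the calibration is good to about 2 mm. A picture is of the moment at which its call begins. get_calibration takes no time and is no camera call.
- sign_off(): hands the job in, once; it reports no verdict.
The state is a dict: "clock": time; "joints": joint angles; "qvel": joint speeds; "tau": joint torques, N m; "tcp_pos": TCP position; "orientation": TCP orientation; "wrist_force": force on the tool from outside, world axes, zero at the start; "torque": the same for the moment, N m; "grip_width": finger opening in mm.
Only numpy, scipy, OpenCV 4.12 (cv2) and the standard library are available. Lean on these libraries where they do the work, as an engineer would, in place of code of your own. Each camera call takes 0.05 s, during which the arm holds its last target. There are 200 camera calls.

## Working session

There is one attempt and no reset: what is moved stays moved. The work goes in short steps, Python scripts to look and compute and a tool call to move; the robot and the scene stay as the last step left them, time stands still between calls to the robot, and variables do not carry over. Pictures are saved under pics/ and viewed, about 8 in all and at most 12, crops included, and the job is handed in when it is done.

Besides the shell and the picture viewer there is one more tool, called after "Request:" in YAML: its name, and indented under it one key for each argument. step_arm: Moves the arm, as the interface text tells. Its arguments: {"type":"object","properties":{"travel":{"type":"array"},"rotation":{"type":"array"},"hand":{"type":"array"},"newtons":{"type":"number"}},"required":["travel","rotation","hand"]}

```bash
mkdir -p pics
python3 - <<'E'
from cell import env, vision
import cv2, numpy as np
o=env.get_obs(); print(o, env.grip_point_offset)
for n in("scene","top"):
    im=vision.capture(n); cv2.imwrite(f"pics/{n}0.png",im[:,:,::-1])
    c=vision.get_calibration(n); print(n,c)
E
```

```text
{'clock': 0.0, 'joints': array([-1.23760994e+00,  3.51255002e-01,  1.65240967e+00, -2.92755697e-06,
        1.13910099e+00, -8.45758201e-02]), 'qvel': array([-0.00040022, -0.00071299, -0.00146745,  0.00090609, -0.00087373,
        0.00046847]), 'tau': array([ 5.94169760e-04, -4.97329330e+01, -2.85256094e+01,  6.99783443e-02,
        2.57843634e-02, -1.15988541e-04]), 'tcp_pos': array([ 223.06733477, -502.3622    ,  218.09663393]), 'orientation': array([-0.42222012,  1.99232534, -1.98995692]), 'wrist_force': array([-0.09931502,  0.11199659,  1.32421895]), 'torque': array([-0.02063753,  0.00546926,  0.04011426]), 'grip_width': 92.77014121640028} 18.8
scene {'K': array([[486.65388626,   0.        , 316.78819264],
       [  0.        , 486.65388626, 239.38585401],
       [  0.        ,   0.        ,   1.        ]]), 'R': array([[-0.78739078, -0.61620661,  0.01746943],
       [-0.44734583,  0.55166291, -0.70395294],
       [ 0.42414322, -0.56210093, -0.71003174]]), 't': array([379.82659888, 291.07607869, 936.89908756])}
top {'K': array([[580.90081536,   0.        , 316.3898423 ],
       [  0.        , 580.90081536, 247.48667243],
       [  0.        ,   0.        ,   1.        ]]), 'R': array([[ 0.0245934 , -0.99969594,  0.00178591],
       [-0.98651077, -0.02455816, -0.16184373],
       [ 0.16183838,  0.00221846, -0.98681478]]), 't': array([ -36.08617493,  497.85438053, 1497.95147513])}
```

View pics/scene0.png

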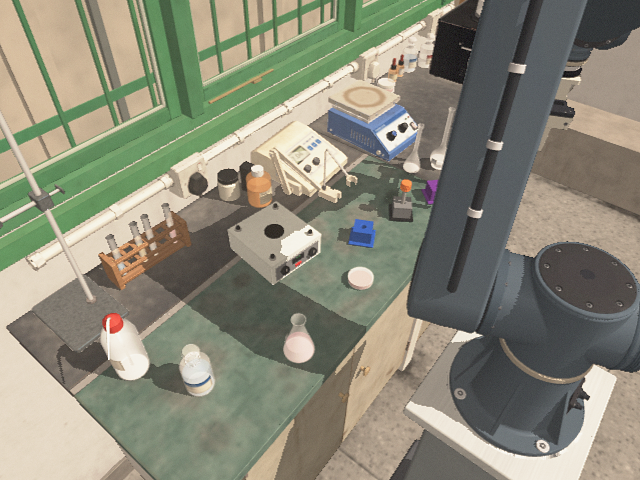

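View pics/top0.png

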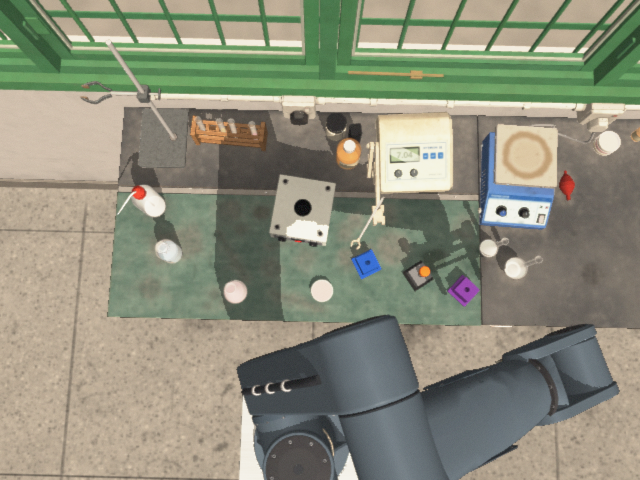

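The shaker is at about (303,207) in the top view, with its window in the middle. The pin's orange knob is at (424,272) in the grey stand. The blue stand (367,263) and purple stand (463,290) are look-alikes. Next I'll measure the positions.

```bash
cat > h.py <<'E'
import cv2, numpy as np
from cell import env, vision
def ray(n,uv):
    c=vision.get_calibration(n); R,t=c["R"],c["t"]
    d=R.T@np.linalg.inv(c["K"])@[uv[0],uv[1],1.]; return -R.T@t,d/np.linalg.norm(d)
def plane(n,uv,z):
    o,d=ray(n,uv); return o+d*(z-o[2])/d[2]
def tri(a,b):
    A=np.zeros((3,3));B=np.zeros(3);L=[ray("scene",a),ray("top",b)]
    for o,d in L:
        P=np.eye(3)-np.outer(d,d);A+=P;B+=P@o
    X=np.linalg.solve(A,B); return X,[np.linalg.norm(np.cross(X-o,d)) for o,d in L]
def proj(n,X):
    c=vision.get_calibration(n);p=c["K"]@(c["R"]@X+c["t"]);return p[:2]/p[2]
def blob(im,box,f):
    x0,y0,x1,y1=box;s=im[y0:y1,x0:x1].astype(int);m=f(s).astype(np.uint8)
    k,l,st,ce=cv2.connectedComponentsWithStats(m); i=1+np.argmax(st[1:,4]); return ce[i]+[x0,y0],st[i]
orange=lambda s:(s[...,0]>150)&(s[...,0]-s[...,2]>90)&(s[...,1]<0.65*s[...,0])
black=lambda s:(s.max(-1)<45)
E
python3 - <<'E'
from h import *
S=cv2.imread("pics/scene0.png")[:,:,::-1];T=cv2.imread("pics/top0.png")[:,:,::-1]
a,sa=blob(S,(390,170,420,225),orange);b,sb=blob(T,(405,255,440,295),orange)
print("knob",a,sa,b,sb,tri(a,b), plane("top",b,100),plane("scene",a,98))
a,sa=blob(S,(255,215,295,250),black);b,sb=blob(T,(285,190,322,225),black)
print("win",a,sa,b,sb,tri(a,b),plane("top",b,74),plane("scene",a,74))
v=np.hstack([cv2.resize(S[170:290,220:420],None,fx=2,fy=2,interpolation=2)[:, :400],cv2.resize(T[170:300,260:480],None,fx=1.8,fy=1.8,interpolation=2)[:234].copy().repeat(1,0)][0:1])
A=cv2.resize(S[165:285,220:440],(792,432//1)[:2]) ;A=cv2.resize(S[170:290,225:435],(560,320));B=cv2.resize(T[160:300,260:480],(560,356)) if 0 else cv2.resize(T[170:300,265:480],(529,320))
cv2.imwrite("pics/c1.png",np.vstack([cv2.resize(A,(480,274)),cv2.resize(B,(480,290))])[:,:,::-1])
E
```

```text
knob [405.38888889 185.26851852] [ 10   9  12  13 108] [424.11392405 270.59493671] [14 11 11 11 79] (array([ 436.47297586, -298.82936081,   95.2294055 ]), [np.float64(0.6007404036640379), np.float64(0.6007404036640979)]) [ 436.42217629 -297.72539142  100.        ] [ 434.44414962 -295.77694695   98.        ]
win [265.66666667 233.        ] [10 16  3  5  6] [302.27979275 207.15025907] [ 10  10  16  15 193] (array([609.43015104,  20.63598751,  61.1179686 ]), [np.float64(8.259019520241694), np.float64(8.259019520241525)]) [599.25480144  15.75643831  74.        ] [608.01954625  33.11297995  74.        ]
```

View pics/c1.png

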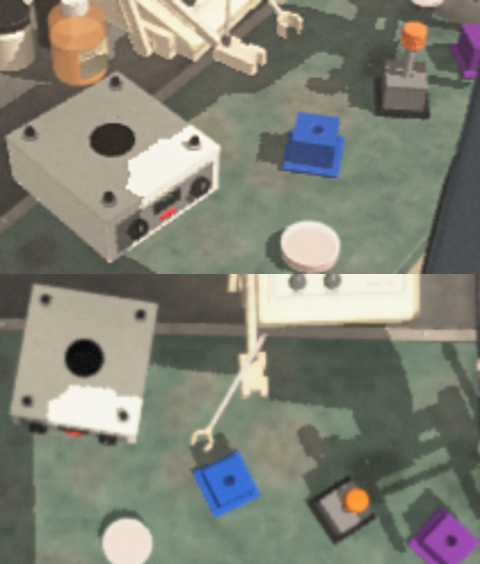

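Run:
```python
from h import *
S=cv2.imread("pics/scene0.png")[:,:,::-1];T=cv2.imread("pics/top0.png")[:,:,::-1]
for th in(60,80,100):
    f=lambda s:s.max(-1)<th
    a,sa=blob(S,(258,218,290,246),f);b,sb=blob(T,(288,193,318,222),f)
    print(th,"win",a.round(1),sa,b.round(1),sb,*tri(a,b),plane("top",b,74).round(1),plane("scene",a,74).round(1))
# stubs
pt=[(285,181),(328,188),(277,226.5),(320,232)]; ps=[(275.5,206),(238,228),(310.5,232.5),(272.5,257)]
for n,I,P in(("top",T,pt),("scene",S,ps)):
    Q=[]
    for u,v in P:
        u,v=int(u),int(v); c,st=blob(I,(u-6,v-6,u+7,v+7),lambda s:s.max(-1)<100); X=plane(n,c,76);Q.append(X); print(n,c.round(1),st,X.round(1))
    print(np.mean(Q,0))
f=np.array([436,-298,100]);print(proj("top",np.array([436.,-298,0])))
```

```text
60 win [273.9 230.6] [  7   6  19  14 205] [302.3 207.2] [  7   7  16  16 203] [598.70981816  15.48503153  74.20300145] [np.float64(0.2907829820882936), np.float64(0.29078298208835107)] [599.   15.6  74. ] [598.6  15.2  74. ]
80 win [273.8 230.7] [  7   6  19  14 217] [302.2 207.2] [  6   6  17  17 220] [598.90437337  15.75247214  73.98994805] [np.float64(0.2872467231829554), np.float64(0.28724672318288436)] [599.2  15.9  74. ] [598.6  15.7  74. ]
100 win [273.8 230.7] [  6   6  20  15 228] [302.2 207.2] [  6   6  17  17 231] [598.78969643  15.84682254  74.00621139] [np.float64(0.396544423805571), np.float64(0.3965444238056846)] [599.1  16.1  74. ] [598.4  15.7  74. ]
top [284.8 180.8] [ 4  4  4  4 11] [668.8  63.7  76. ]
top [327.4 187.6] [ 4  4  4  4 13] [653.1 -48.8  76. ]
top [276.6 226.6] [ 4  5  4  4 13] [545.2  81.   76. ]
top [319.7 233. ] [5 6 3 3 7] [531.1 -31.5  76. ]
[599.55112045  16.08568341  76.        ]
scene [275.  205.6] [ 4  4  5  4 14] [653.3 -50.6  76. ]
scene [234.1 223. ] [ 0  0  7  4 17] [686.6  56.4  76. ]
scene [309.6 231.4] [ 4  4  4  4 13] [531.3 -33.4  76. ]
scene [272.1 256. ] [ 4  3  5  5 20] [546.9  79.2  76. ]
[604.51681571  12.90857644  76.        ]
[417.37014346 275.29474455]
```

Run:
```python
from h import *
from scipy.spatial.transform import Rotation as Ro
o=env.get_obs();print(Ro.from_rotvec(o['orientation']).as_matrix().round(3))
fr=np.mean([vision.capture("top").astype(float) for _ in range(8)],0)
np.set_printoptions(linewidth=200)
print(fr.sum(-1)[197:218,292:313].round().astype(int))
print(proj("top",np.array([599,15.8,40.])),proj("top",np.array([599,15.8,74.])))
```

```text
[[-0.914 -0.     0.406]
 [-0.406  0.001 -0.914]
 [-0.    -1.    -0.001]]
[[519 516 515 508 511 511 513 511 511 507 509 510 509 512 514 509 508 509 506 508 512]
 [519 518 513 513 511 511 506 492 488 484 485 487 487 493 501 510 510 506 510 508 512]
 [518 519 514 512 507 494 459 325 286 213 198 210 239 278 403 483 509 513 511 510 512]
 [518 515 514 509 479 376 218 126 107  48  42  60  77  99 182 304 478 505 512 516 513]
 [518 518 513 488 375 189  65  44  38  47  39  45  41  48  56 140 274 412 505 514 512]
 [518 516 494 377 191  69  49  44  40  36  36  37  39  47  43  50 120 272 482 509 511]
 [520 515 467 246  81  43  38  42  41  46  42  40  36  37  40  39  55 162 352 501 514]
 [517 499 377 156  46  36  38  34  47  47  54  53  45  47  45  37  38  96 261 478 513]
 [517 478 253  75  40  39  44  61  52  56  56  64  61  59  63  50  48  61 166 357 503]
 [520 476 224  57  38  46  50  54  56  63  66  57  51  59  57  56  45  49 147 330 504]
 [521 480 199  57  43  53  52  66  55  62  57  58  52  53  66  58  54  44 113 289 499]
 [522 479 201  52  44  60  59  55  54  47  54  62  52  48  61  58  57 
[... 156 characters left out ...]
1  58  52  53  60  78 208 414 512]
 [519 500 389 178  60  46  62  58  52  42  36  42  41  48  61  51  56 112 281 493 522]
 [520 519 483 317 128  56  50  51  48  39  46  54  43  51  57  51  89 222 414 513 523]
 [521 520 516 472 273 112  65  51  50  51  57  54  62  49  52  81 188 354 499 521 522]
 [523 519 521 517 467 277 164  92  51  50  55  56  62  74 134 214 356 492 522 523 523]
 [525 524 522 524 515 479 385 261 177 162 128 133 177 240 336 419 496 519 526 524 521]
 [528 523 524 522 517 511 501 477 411 388 329 337 415 489 507 515 522 523 522 520 523]
 [524 524 520 518 518 514 515 512 510 510 504 502 512 521 527 527 523 521 523 525 525]]
[302.54249738 210.16777299] [302.2603973  207.24470453]
```

Run:
```python
from h import *
np.set_printoptions(linewidth=200)
fr=np.mean([vision.capture("top").astype(float) for _ in range(30)],0).sum(-1)
print(cv2.GaussianBlur(fr,(0,0),.7)[200:217,294:311].round().astype(int))
for du,dv in((302.3,211),(302,211.5),(303,210.5)): print(plane("top",(du,dv),40).round(1))
```

```text
[[514 497 449 356 247 169 129  96  83  89 107 140 210 313 421 480 506]
 [502 452 347 214 114  71  57  47  43  44  49  61  92 168 282 397 482]
 [471 363 218 105  57  45  42  41  41  40  40  42  50  79 156 288 430]
 [422 264 123  58  42  41  42  42  43  43  43  43  42  49  87 191 347]
 [351 183  75  45  41  43  48  51  51  51  49  48  45  44  58 126 268]
 [280 124  55  43  47  52  56  57  56  56  56  56  51  46  50  87 201]
 [246  98  48  46  52  56  58  59  58  57  57  58  57  53  50  72 166]
 [231  86  47  51  56  58  58  59  58  58  58  59  59  56  52  66 145]
 [233  87  51  54  58  59  57  56  57  58  58  58  58  56  53  67 142]
 [258 107  58  56  58  59  56  53  53  54  55  56  57  56  55  75 164]
 [305 146  69  56  57  57  54  50  48  48  51  55  57  57  61 101 222]
 [370 210  97  59  55  55  51  47  46  46  47  51  55  58  76 150 297]
 [443 314 169  84  59  54  49  47  49  51  49  50  55  69 122 239 386]
 [495 424 288 158  91  66  54  52  53  54  55  59  76 120 216 350 462]
 [517 493 418 297 198 130  92  78  72  74  88 116 164 240 348 451 506]
 [522 517 493 436 359 276 215 185 166 171 208 262 328 395 462 505 520]
 [522 520 514 499 473 434 389 359 334 341 385 436 470 494 512 521 522]]
[596.7  16.4  40. ]
[595.3  17.1  40. ]
[598.1  14.5  40. ]
```

Request:
step_arm:
  travel:
    - [0.3,0.3,0]
    - [0.6,0.6,0]
    - [0.9,0.9,0]
    - [1,1,0]
    - [1,1,0]
  rotation:
    - [0,0,0]
    - [0,0,0]
    - [0,0,0]
    - [0,0,0]
    - [0,0,0]
  hand: [0.8,0.8,0.8,0.8,0.8]
  newtons: 30

```text
clock: 2.42
tcp_pos: [346.5, -378.7, 218.8]
orientation: [-0.424, 1.989, -1.988]
wrist_force: [-0.3, -0.7, 0.0]
grip_width: 74.5
```

The averaged top view shows a faint dark spot at about (302.3, 211). That is probably the hidden hole, near (596, 16.4), so I'll probe there first. Moving over the pin now.

Request:
step_arm:
  travel:
    - [0.2,0.18,-0.16]
    - [0.4,0.36,-0.33]
    - [0.6,0.54,-0.5]
    - [0.76,0.69,-0.67]
    - [0.76,0.69,-0.67]
  rotation:
    - [0,0,0]
    - [0,0,0]
    - [0,0,0]
    - [0,0,0]
    - [0,0,0]
  hand: [0.8,0.8,0.8,0.8,0.8]

```text
clock: 2.83
tcp_pos: [435.3, -296.3, 134.8]
orientation: [-0.428, 1.995, -1.986]
wrist_force: [0.0, -0.6, -0.3]
grip_width: 74.1
```

Request:
step_arm:
  travel:
    - [0,0,0]
    - [0,0,0]
    - [0,0,0]
  rotation:
    - [0,0,0]
    - [0,0,0]
    - [0,0,0]
  hand: [0.8,0.8,0.8]

```text
clock: 3.08
tcp_pos: [434.2, -300.9, 139.1]
orientation: [-0.42, 1.99, -1.993]
wrist_force: [0.1, 0.6, 0.8]
grip_width: 74.8
```

Request:
step_arm:
  travel:
    - [0.017,0.014,-0.15]
    - [0.017,0.014,-0.35]
    - [0.017,0.014,-0.52]
    - [0.017,0.014,-0.52]
    - [0.017,0.014,-0.52]
  rotation:
    - [0,0,0]
    - [0,0,0]
    - [0,0,0]
    - [0,0,0]
    - [0,0,0]
  hand: [0.8,0.8,0.8,0.8,0.5]

```text
clock: 3.5
tcp_pos: [435.9, -298.8, 76.2]
orientation: [-0.421, 1.992, -1.991]
wrist_force: [-0.0, -0.7, 0.1]
grip_width: 71.6
```

Request:
step_arm:
  travel:
    - [0,0,0]
    - [0,0,0]
    - [0,0,0]
    - [0,0,0]
    - [0,0,0]
  rotation:
    - [0,0,0]
    - [0,0,0]
    - [0,0,0]
    - [0,0,0]
    - [0,0,0]
  hand: [0.4,0.3,0.2,0.2,0.2]
  newtons: 30

```text
clock: 3.92
tcp_pos: [436.6, -298.3, 76.4]
orientation: [-0.422, 1.99, -1.991]
wrist_force: [-0.5, 1.0, -0.1]
grip_width: 39.0
```

Request:
step_arm:
  travel:
    - [0,0,0]
    - [0,0,0]
    - [0,0,0]
  rotation:
    - [0,0,0]
    - [0,0,0]
    - [0,0,0]
  hand: [0.1,0.1,0.1]
  newtons: 30

```text
clock: 4.17
tcp_pos: [436.5, -298.2, 75.9]
orientation: [-0.422, 1.991, -1.991]
wrist_force: [0.2, -0.8, 0.9]
grip_width: 25.2
```

Request:
step_arm:
  travel:
    - [0,0,0]
    - [0,0,0.15]
    - [0,0,0.4]
    - [0,0,0.7]
    - [0,0,1]
  rotation:
    - [0,0,0]
    - [0,0,0]
    - [0,0,0]
    - [0,0,0]
    - [0,0,0]
  hand: [0,0,0,0,0]
  newtons: 35

```text
clock: 4.58
tcp_pos: [435.9, -297.8, 196.8]
orientation: [-0.423, 1.993, -1.99]
wrist_force: [1.2, -0.6, -0.2]
grip_width: 24.8
```

Request:
step_arm:
  travel:
    - [0,0,0]
    - [0,0,0]
    - [0,0,0]
  rotation:
    - [0,0,0]
    - [0,0,0]
    - [0,0,0]
  hand: [0,0,0]

```text
clock: 4.83
tcp_pos: [436.0, -297.8, 194.9]
orientation: [-0.423, 1.992, -1.99]
wrist_force: [0.2, 0.4, -1.8]
grip_width: 25.2
```

Run:
```python
from h import *
S=vision.capture("scene");T=vision.capture("top");print(env.get_obs()['tcp_pos'])
A=cv2.resize(S[110:290,220:460],(560,420))
cv2.imwrite("pics/c2.png",A[:,:,::-1])
```

```text
[ 435.77492575 -297.67320475  194.26251738]
```

View pics/c2.png

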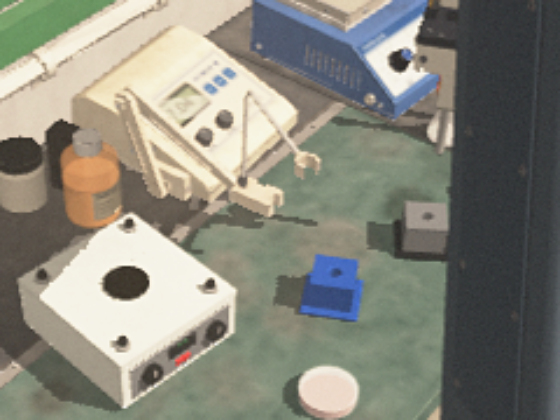

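The pin is out: the stand at crop (428,225) is empty and the knob is up at (438,95). Checking the height of the electrode arm before the transfer.

Run:
```python
from h import *
print(tri((352,181),(357,244)), tri((326,151),(379,212)), tri((330,193),(379,214)))
print(proj("top",np.array([436,-298.,120])))
```

```text
(array([ 483.6200504 , -120.92265932,  194.31578254]), [np.float64(0.6471546129557634), np.float64(0.647154612955748)]) (array([ 572.43678392, -164.76583409,  206.94856996]), [np.float64(13.23744936444632), np.float64(13.237449364446437)]) (array([ 587.89484857, -186.89253455,   62.50196234]), [np.float64(0.6917949168522799), np.float64(0.6917949168522601)])
[425.70605532 269.78304284]
```

Request:
step_arm:
  travel:
    - [-0.05,0,0.25]
    - [-0.1,0.2,0.5]
    - [-0.1,0.45,0.5]
    - [-0.1,0.7,0.5]
    - [-0.1,0.95,0.5]
  rotation:
    - [0,0,0]
    - [0,0,0]
    - [0,0,0]
    - [0,0,0]
    - [0,0,0]
  hand: [0,0,0,0,0]

```text
clock: 5.35
tcp_pos: [423.8, -182.9, 254.9]
orientation: [-0.423, 1.993, -1.991]
wrist_force: [1.3, 0.2, -1.1]
grip_width: 24.9
```

Request:
step_arm:
  travel:
    - [0,0.2,0]
    - [0,0.4,0]
    - [0,0.6,0]
    - [0,0.8,0]
    - [0,1,0]
  rotation:
    - [0,0,0]
    - [0,0,0]
    - [0,0,0]
    - [0,0,0]
    - [0,0,0]
  hand: [0,0,0,0,0]

```text
clock: 5.77
tcp_pos: [423.8, -62.9, 254.7]
orientation: [-0.424, 1.993, -1.991]
wrist_force: [-0.0, -0.7, -1.5]
grip_width: 25.1
```

Request:
step_arm:
  travel:
    - [0.1,0.2,0]
    - [0.25,0.4,0]
    - [0.4,0.6,0]
    - [0.6,0.65,0]
    - [0.8,0.65,0]
  rotation:
    - [0,0,0]
    - [0,0,0]
    - [0,0,0]
    - [0,0,0]
    - [0,0,0]
  hand: [0,0,0,0,0]

```text
clock: 6.18
tcp_pos: [520.8, 15.7, 254.5]
orientation: [-0.427, 1.991, -1.99]
wrist_force: [0.2, 0.2, -0.6]
grip_width: 25.0
```

Request:
step_arm:
  travel:
    - [0.2,0,0]
    - [0.4,0,0]
    - [0.6,0,0]
    - [0.63,0,0]
    - [0.63,0,0]
  rotation:
    - [0,0,0]
    - [0,0,0]
    - [0,0,0]
    - [0,0,0]
    - [0,0,0]
  hand: [0,0,0,0,0]

```text
clock: 6.6
tcp_pos: [596.2, 13.8, 253.8]
orientation: [-0.425, 1.993, -1.991]
wrist_force: [0.2, -0.2, -1.3]
grip_width: 25.0
```

Request:
step_arm:
  travel:
    - [0,0,0]
    - [0,0,0]
  rotation:
    - [0,0,0]
    - [0,0,0]
  hand: [0,0]

```text
clock: 6.77
tcp_pos: [595.1, 13.8, 255.3]
orientation: [-0.423, 1.992, -1.991]
wrist_force: [0.7, 0.1, -0.6]
grip_width: 25.2
```

Request:
step_arm:
  travel:
    - [0,0.02,-0.2]
    - [0,0.02,-0.45]
    - [0,0.02,-0.7]
    - [0,0.02,-0.88]
    - [0,0.02,-0.88]
  rotation:
    - [0,0,0]
    - [0,0,0]
    - [0,0,0]
    - [0,0,0]
    - [0,0,0]
  hand: [0,0,0,0,0]

```text
clock: 7.18
tcp_pos: [593.0, 16.3, 146.3]
orientation: [-0.43, 1.996, -1.992]
wrist_force: [-0.7, -0.0, -1.3]
grip_width: 25.0
```

Run:
```python
from h import *
S=vision.capture("scene");T=vision.capture("top");print(env.get_obs()['tcp_pos'])
for z in(84,150):print(proj("scene",np.array([596.,16.2,z])))
cv2.imwrite("pics/c3.png",np.hstack([cv2.resize(S[150:270,210:330],(400,400),interpolation=2),cv2.resize(T[145:265,240:360],(400,400))])[:,:,::-1])
```

```text
[595.68188552  16.22669868 150.86589899]
[274.2532168  228.21212019]
[272.9198171  206.67364088]
```

View pics/c3.png

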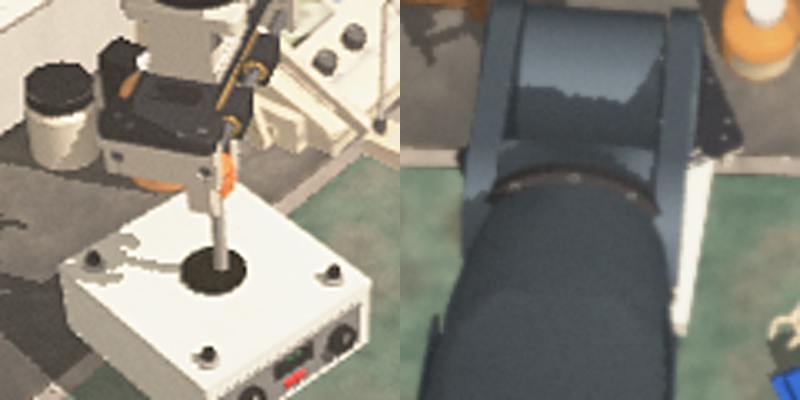

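Run:
```python
from h import *
np.set_printoptions(linewidth=200)
S=np.mean([vision.capture("scene").astype(float) for _ in range(6)],0).sum(-1)
print(S[210:240,262:287].round().astype(int))
for X in((596,16.2,84),(591,16.2,84),(596,11.2,84),(596,16.2,80)):print(X,proj("scene",np.array(X,float)))
```

```text
[[732 728 727 634 522 487 477 464 446 430 582 638 616 574 723 735 728 724 722 723 723 723 724 725 730]
 [723 722 723 727 721 698 686 636 577 460 541 626 618 558 707 728 725 724 723 722 723 721 721 723 725]
 [720 719 718 720 723 724 725 730 736 650 413 436 501 508 704 727 725 724 724 724 723 722 722 724 725]
 [720 719 717 718 718 718 718 720 729 654 420 368 452 509 705 727 724 724 724 725 725 723 722 724 725]
 [722 720 719 719 719 719 719 720 727 668 436 367 452 505 686 724 724 725 726 726 725 724 723 725 725]
 [721 721 720 719 719 720 719 721 729 683 450 367 447 499 689 726 726 726 726 725 724 724 724 725 725]
 [719 719 717 718 719 719 722 723 728 712 492 362 449 500 662 723 727 726 726 726 726 726 725 725 724]
 [719 717 716 718 719 720 721 724 727 718 500 354 448 500 656 722 725 725 725 725 726 727 726 726 726]
 [720 719 719 719 720 721 724 723 726 725 525 356 440 497 649 719 723 724 726 707 721 726 726 726 726]
 [722 721 721 722 723 722 722 723 725 743 564 350 436 502 629 721 724 723 724 725 726 726 725 724 725]
 [722 721 722 722 721 720 721 721 725 740 562 342 434 499 595 718 726 
[... 1466 characters left out ...]
729 725]
 [728 742 661 505 293 155 161 172 174 171 172 178 176 170 176 175 171 151 200 246 615 734 730 726 726]
 [725 731 744 660 430 255 174 161 157 164 168 166 164 171 168 166 151 183 473 655 735 733 726 725 725]
 [722 725 730 740 758 639 360 278 280 194 166 159 158 169 199 256 316 478 739 744 732 728 725 724 725]
 [722 723 725 729 736 747 659 657 690 490 387 380 369 400 497 649 747 748 736 730 728 726 725 724 724]
 [725 725 725 726 727 731 736 740 742 748 754 757 758 755 749 740 731 727 725 726 727 726 725 724 724]]
(596, 16.2, 84) [274.2532168  228.21212019]
(591, 16.2, 84) [275.88505291 229.16385287]
(596, 11.2, 84) [275.69387628 227.04554367]
(596, 16.2, 80) [274.33045477 229.45974937]
```

The pin hangs upright and its tip (scene about (274.9,227.5)) is over the window, in line with the prediction. Lowering it inside.

Request:
step_arm:
  travel:
    - [0,0,-0.1]
    - [0,0,-0.2]
    - [0,0,-0.3]
    - [0,0,-0.33]
    - [0,0,-0.33]
  rotation:
    - [0,0,0]
    - [0,0,0]
    - [0,0,0]
    - [0,0,0]
    - [0,0,0]
  hand: [0,0,0,0,0]

```text
clock: 8.0
tcp_pos: [595.1, 16.3, 108.7]
orientation: [-0.426, 1.993, -1.991]
wrist_force: [0.3, -0.5, -0.7]
grip_width: 25.0
```

Request:
step_arm:
  travel:
    - [0,0,-0.015]
    - [0,0,-0.03]
    - [0,0,-0.03]
    - [0,0,-0.03]
  rotation:
    - [0,0,0]
    - [0,0,0]
    - [0,0,0]
    - [0,0,0]
  hand: [0,0,0,0]

```text
clock: 8.33
tcp_pos: [596.2, 16.2, 107.3]
orientation: [-0.422, 1.991, -1.991]
wrist_force: [0.9, -0.0, -1.1]
grip_width: 25.3
```

Request:
step_arm:
  travel:
    - [0,0,-0.01]
    - [0,0,-0.02]
    - [0,0,-0.02]
  rotation:
    - [0,0,0]
    - [0,0,0]
    - [0,0,0]
  hand: [0,0,0]

```text
clock: 8.58
tcp_pos: [596.0, 16.2, 104.5]
orientation: [-0.422, 1.991, -1.991]
wrist_force: [0.1, -0.9, -1.2]
grip_width: 25.1
```

Request:
step_arm:
  travel:
    - [0,0,-0.01]
    - [0,0,-0.01]
    - [0,0,-0.01]
  rotation:
    - [0,0,0]
    - [0,0,0]
    - [0,0,0]
  hand: [0,0,0]

```text
clock: 8.83
tcp_pos: [595.9, 16.2, 103.3]
orientation: [-0.422, 1.991, -1.991]
wrist_force: [-0.2, -1.2, -0.6]
grip_width: 25.3
```

Request:
step_arm:
  travel:
    - [0,0,-0.008]
    - [0,0,-0.017]
    - [0,0,-0.017]
  rotation:
    - [0,0,0]
    - [0,0,0]
    - [0,0,0]
  hand: [0,0,0]

```text
clock: 9.08
tcp_pos: [595.9, 16.2, 101.2]
orientation: [-0.422, 1.991, -1.991]
wrist_force: [-0.2, -0.9, -0.9]
grip_width: 25.1
```

Request:
step_arm:
  travel:
    - [0,0,-0.008]
    - [0,0,-0.008]
    - [0,0,-0.008]
  rotation:
    - [0,0,0]
    - [0,0,0]
    - [0,0,0]
  hand: [0,0,0]

```text
clock: 9.33
tcp_pos: [596.0, 16.2, 100.3]
orientation: [-0.422, 1.991, -1.991]
wrist_force: [0.3, -1.0, -1.4]
grip_width: 25.1
```

There's still no force 5 mm below the plate's level, so the pin is in the hole. Feeding it down gently.

Request:
step_arm:
  travel:
    - [0,0,-0.012]
    - [0,0,-0.025]
    - [0,0,-0.035]
    - [0,0,-0.035]
  rotation:
    - [0,0,0]
    - [0,0,0]
    - [0,0,0]
    - [0,0,0]
  hand: [0,0,0,0]

```text
clock: 9.67
tcp_pos: [595.9, 16.2, 95.9]
orientation: [-0.423, 1.991, -1.991]
wrist_force: [-0.2, -0.3, -0.8]
grip_width: 25.2
```

Request:
step_arm:
  travel:
    - [0,0,-0.012]
    - [0,0,-0.025]
    - [0,0,-0.025]
  rotation:
    - [0,0,0]
    - [0,0,0]
    - [0,0,0]
  hand: [0,0,0]

```text
clock: 9.92
tcp_pos: [595.9, 16.2, 92.9]
orientation: [-0.423, 1.991, -1.991]
wrist_force: [-0.1, -0.2, -1.3]
grip_width: 25.1
```

Request:
step_arm:
  travel:
    - [0,0,-0.012]
    - [0,0,-0.025]
    - [0,0,-0.035]
    - [0,0,-0.035]
  rotation:
    - [0,0,0]
    - [0,0,0]
    - [0,0,0]
    - [0,0,0]
  hand: [0,0,0,0]

```text
clock: 10.25
tcp_pos: [595.9, 16.2, 88.7]
orientation: [-0.422, 1.991, -1.991]
wrist_force: [0.2, -0.4, -0.5]
grip_width: 25.0
```

Request:
step_arm:
  travel:
    - [0,0,-0.01]
    - [0,0,-0.02]
    - [0,0,-0.02]
  rotation:
    - [0,0,0]
    - [0,0,0]
    - [0,0,0]
  hand: [0,0,0]

```text
clock: 10.5
tcp_pos: [595.9, 16.2, 86.4]
orientation: [-0.422, 1.991, -1.991]
wrist_force: [-0.7, -1.6, -1.0]
grip_width: 25.1
```

Nearly home (commanded z 86.6). Pressing 1 mm at a time until it touches bottom.

Request:
step_arm:
  travel:
    - [0,0,-0.01]
    - [0,0,-0.01]
    - [0,0,-0.01]
  rotation:
    - [0,0,0]
    - [0,0,0]
    - [0,0,0]
  hand: [0,0,0]

```text
clock: 10.75
tcp_pos: [596.1, 16.2, 85.5]
orientation: [-0.422, 1.991, -1.991]
wrist_force: [-0.4, -0.6, 0.5]
grip_width: 24.9
```

Request:
step_arm:
  travel:
    - [0,0,-0.01]
    - [0,0,-0.01]
    - [0,0,-0.01]
  rotation:
    - [0,0,0]
    - [0,0,0]
    - [0,0,0]
  hand: [0,0,0]

```text
clock: 11.0
tcp_pos: [596.2, 16.2, 84.5]
orientation: [-0.422, 1.991, -1.991]
wrist_force: [-0.5, -1.3, 3.1]
grip_width: 24.8
```

Contact on the hole's floor came at the expected height, with about 4 N. Relieving it, releasing and rising.

Request:
step_arm:
  travel:
    - [0,0,0.008]
    - [0,0,0.008]
    - [0,0,0.008]
    - [0,0,0.008]
    - [0,0,0.008]
  rotation:
    - [0,0,0]
    - [0,0,0]
    - [0,0,0]
    - [0,0,0]
    - [0,0,0]
  hand: [0,0.35,0.5,0.65,0.65]

```text
clock: 11.42
tcp_pos: [596.0, 16.3, 85.0]
orientation: [-0.422, 1.991, -1.991]
wrist_force: [0.8, -0.1, 0.1]
grip_width: 47.4
```

Request:
step_arm:
  travel:
    - [0,0,0]
    - [0,0,0]
    - [0,0,0]
  rotation:
    - [0,0,0]
    - [0,0,0]
    - [0,0,0]
  hand: [0.65,0.65,0.65]

```text
clock: 11.67
tcp_pos: [596.0, 16.2, 85.2]
orientation: [-0.422, 1.991, -1.991]
wrist_force: [-0.0, 0.6, 0.2]
grip_width: 60.2
```

Request:
step_arm:
  travel:
    - [0,0,0.15]
    - [0,0,0.35]
    - [0,0,0.6]
    - [0,0,0.8]
    - [0,0,1]
  rotation:
    - [0,0,0]
    - [0,0,0]
    - [0,0,0]
    - [0,0,0]
    - [0,0,0]
  hand: [0.65,0.65,0.65,0.65,0.65]

```text
clock: 12.08
tcp_pos: [596.0, 16.2, 206.7]
orientation: [-0.422, 1.991, -1.991]
wrist_force: [-0.2, -0.3, -0.2]
grip_width: 60.7
```

Request:
step_arm:
  travel:
    - [-0.2,0,0.1]
    - [-0.4,0,0.2]
    - [-0.6,0,0.3]
    - [-0.8,0,0.4]
    - [-1,0,0.5]
  rotation:
    - [0,0,0]
    - [0,0,0]
    - [0,0,0]
    - [0,0,0]
    - [0,0,0]
  hand: [0.65,0.65,0.65,0.65,0.65]

```text
clock: 12.5
tcp_pos: [474.7, 16.2, 265.6]
orientation: [-0.422, 1.991, -1.991]
wrist_force: [-0.1, 0.6, 0.0]
grip_width: 60.4
```

Run:
```python
from h import *
S=vision.capture("scene");T=vision.capture("top");print(env.get_obs()['tcp_pos'])
a,sa=blob(S,(255,185,300,245),orange);print(a,sa,plane("scene",a,105),proj("scene",np.array([596.,16.2,105])),proj("scene",np.array([596.,16.2,125])))
cv2.imwrite("pics/c4.png",np.hstack([cv2.resize(S[150:270,210:330],(400,400),interpolation=2),cv2.resize(S[160:400,160:400],(400,400))])[:,:,::-1])
```

```text
[474.4519145   16.30137291 267.11626928]
[279.11688312 221.38961039] [20 29 11 13 77] [587.07846638   8.22944113 105.        ] [273.84120956 221.55694441] [273.43835952 215.04968536]
```

View pics/c4.png

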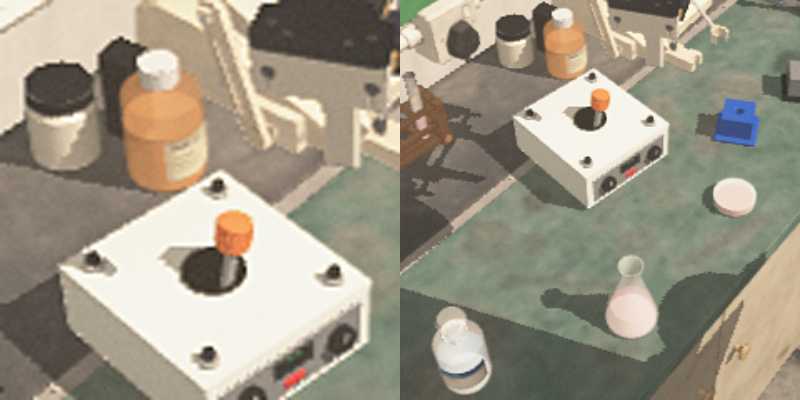

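The pin stands in the hole, leaning slightly (knob at scene (279,221)), and the bystanders haven't moved. I'll check its depth and tilt with both cameras. The top view must be clear, so the arm backs off first.

Request:
step_arm:
  travel:
    - [0,-0.2,0.1]
    - [0,-0.4,0.2]
    - [0,-0.6,0.3]
    - [0,-0.8,0.4]
    - [0,-1,0.5]
  rotation:
    - [0,0,0]
    - [0,0,0]
    - [0,0,0]
    - [0,0,0]
    - [0,0,0]
  hand: [0.65,0.65,0.65,0.65,0.65]

```text
clock: 13.02
tcp_pos: [476.4, -105.1, 325.4]
orientation: [-0.422, 1.991, -1.991]
wrist_force: [0.1, 0.5, 0.4]
grip_width: 60.1
```

Request:
step_arm:
  travel:
    - [0,-0.2,0]
    - [0,-0.4,0]
    - [0,-0.6,0]
    - [0,-0.8,0]
    - [0,-1,0]
  rotation:
    - [0,0,0]
    - [0,0,0]
    - [0,0,0]
    - [0,0,0]
    - [0,0,0]
  hand: [0.65,0.65,0.65,0.65,0.65]

```text
clock: 13.43
tcp_pos: [476.4, -225.3, 324.7]
orientation: [-0.422, 1.991, -1.991]
wrist_force: [1.2, 0.6, -0.2]
grip_width: 60.6
```

Run:
```python
from h import *
S=vision.capture("scene");T=vision.capture("top");print(env.get_obs()['tcp_pos'])
a,sa=blob(S,(255,200,300,245),orange);b,sb=blob(T,(285,190,322,225),orange);print(a,sa,b,sb,tri(a,b))
cv2.imwrite("pics/c5.png",np.hstack([cv2.resize(S[170:260,230:320],(400,400),interpolation=2),cv2.resize(T[160:250,260:350],(400,400),interpolation=2)])[:,:,::-1])
```

```text
[ 476.23991652 -226.52924423  324.30296654]
[279.42708333 220.32291667] [20 14 11 13 96] [305.66666667 207.25925926] [17 13  9 11 54] (array([590.61891114,   5.38239225, 104.66714123]), [np.float64(1.5267028182984905), np.float64(1.5267028182985942)])
```

View pics/c5.png

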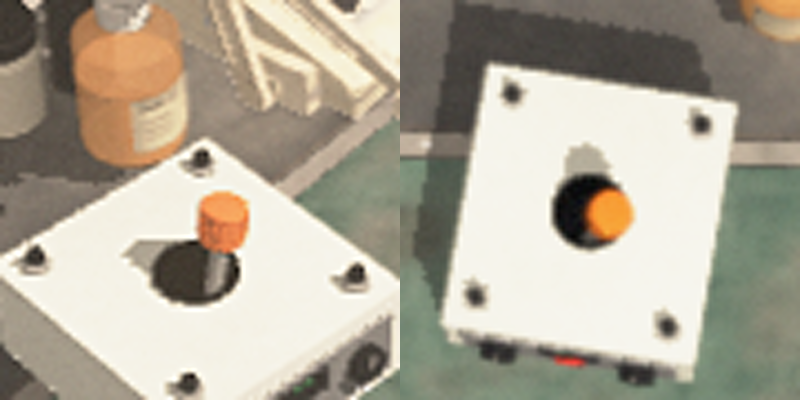

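Both cameras put the knob's centre at z ≈ 105 mm, which is the fully home height; resting on the plate it would be 125. The lean is about what the 12.6 mm hole's slack allows at full depth. Handing in.

```bash
python3 -c "
from cell import sign_off
print(sign_off())"
```

```text
the job is handed in; nothing more can be done
None
```

The locking pin is fully home in the shaker's hidden hole, released, and the job is handed in at about 13.5 s of the 72 s allowed. The pin leans in the hole rather than standing upright.

- **How it went in:** I took the pin from the grey stand and lowered it through the window. I aimed at a faint dark spot in the averaged top view, and it entered the hole on the first try. I felt no resistance until the hole's floor, where the push was about 4 N, well under the 25 N limit.
- **Depth:** after release, the two cameras put the knob's centre at z ≈ 104.7 mm. Fully home is 105 mm; resting beside the hole would be about 125 mm. The two sight lines missed each other by about 3 mm.
- **Lean:** the knob's centre is about 12–13 mm sideways from where I released it, which is about 8–9° of lean. I calculated 7–8° as the most the loose hole allows at full depth, so the measurement is slightly over. I did not re-grasp it, to avoid forcing it sideways in the hole.
- **Surroundings:** the bottle, flask, petri dish and look-alike stands were not approached. They looked undisturbed in the last pictures that showed them; the purple stand was not in those. The arm is clear of everything.

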